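# Vent an under-sink filter and take off its cap, whichever hand its thread is

### The job

The filter pot with the blue cap is due for a new cartridge and its water is already shut off: first vent it by swinging the red sprung bleed lever right to its stop, keep it there for a moment, and let it spring fully back. Then unscrew the blue cap and lift it off; these pots come with left- or right-hand threads and nothing shows which, so try it one way and, if it will not turn, the other. Finish still holding the cap in the gripper, level and at least 6 cm up above its own open pot; leave the white cap closed and do not knock away the new cartridge, the slip nut or the yellow tub beside it.

Things in the scene. Friction and masses are not known exactly. Their poses are not given: they have to be found in the camera images.
- stand: fixed twin filter stand: aluminium base plate 150 x 300 mm with two ribbed white pots (necks grey, 101 mm across, rims 150 mm above the board) on the stand's y axis, one at y = +80 mm and one at y = -80 mm. Origin on the board midway between the pots; its z axis is up and its +x axis points to the side with the bleed valve
- neck_left (a point): centre of the rim of the pot at the stand's +y, 150 mm above the board, on the pot's axis
- neck_right (a point): centre of the rim of the pot at the stand's -y, 150 mm above the board, on the pot's axis
- cap_blue: blue screw cap, closed on one of the two pots (either one): a disc 88 mm across, 10 mm thick, with an upright grip bar across its top. Origin on the cap's axis at the disc's underside, about 1 mm above the neck rim when closed, z up. Mass 0.11 to 0.23 kg. Free of the thread from 50 degrees of turn; a second stop at 70 degrees, still free: turn about 60 degrees, lift straight up
- blue_bar (a point): middle of the blue cap's grip bar, 24 mm above the cap's origin. The bar is 64 mm long along the cap's x axis, 16 mm wide along its y axis, and stands from 10 to 38 mm above the origin. With the cap closed the bar lies along the stand's x axis
- blue_plug (a point): foot of the blue cap's black plug (48 mm diameter with three thread lugs), 22 mm below the cap's origin, inside the neck when closed. The thread is left- or right-hand at random. The wrong way the cap stops dead within about 3 degrees; the right way it turns against light friction (under 0.4 N m; a sprung seat below pushes it up with about 18 N) and can rise 2.5 mm
- cap_white: white screw cap of the same shape, closed on the other pot, to be left alone; same origin and axes as the blue cap
- bleed (a joint): angle of the sprung bleed lever about the upright valve stem: 0 at rest (pointing 0.6 rad clockwise of the stand's +x axis, seen from above), 1.2 rad at its stop (0.6 rad anticlockwise of +x); it swings anticlockwise seen from above. A spring always returns it; pushed at 70 mm from the stem it takes about 1.5 N at rest and 6 N at the stop
- bleed_pivot (a point): on the axis of the lever's stem, 135 mm above the board at the middle of the lever's thickness, 80 mm from the stand's origin along its +x axis
- bleed_tip (a point): outer end of the lever, 90 mm from the stem axis at the same height. Its red sleeve, 35 to 90 mm from the stem axis, is 16 mm wide and 14 mm high (128 to 142 mm above the board), with 100 mm of free air below it
- cartridge: new filter cartridge, white cylinder with blue ends, 48 mm across, 98 mm high, standing on the board by the stand; origin at the centre of its underside
- slip_nut: white plastic slip nut (ring) lying flat on the board, 70 mm across its lugs, 20 mm high; origin at the centre of its underside
- tub: yellow tub with orange lid, 80 mm across, 75 mm high; origin at the centre of its underside

How it is judged:
By the outcome, as a careful person would: the job done as asked, in the order asked, and still so for the second after the job is handed in, while the arm keeps its last pose, push and grip.
It also fails if it takes over 58 s, if anything falls off the work surface, if the arm or the gripper's body presses on something with over 40 N, if the wrist force passes 120 N, or if a joint passes its speed limit or range.

### The arm

A 6-joint arm with a two-finger parallel gripper is mounted at the origin on the work surface. World frame = base frame: x ahead of the robot, y to its left, z up, the work surface at z = 0. Lengths are in m, angles in rad, forces in N, time in s.
With the tool pointing down it reaches from about 0.275 to 0.825 m from the base axis. Payload 4.9 kg.
Tool frame: the origin (TCP) lies midway between the tips of the shut fingers; the grasp point (between the pads) lies 19 mm behind it (r.grasp_offset is the z of the grasp point in the tool frame, in m); z points along the fingers, y is the line along which they close (so a half turn about z gives the same grasp; the last joint's range is limited). The gripper opens to 85 mm and grips with 20 to 120 N. Pads are 22 mm wide; open, the fingers measure 114 mm over their backs; the gripper's body (76 mm by 85 mm) begins 54 mm behind the grasp point. The pads swing forward as they close: fully open they stand 13 mm farther back than shut.
Start: joints at [1.048, 0.326, -0.193, 1.052, 0, 1.437], TCP at [0.208, 0.509, 0.231] pointing down, gripper open.
Joint ranges: [-2.65, 2.65], [-0.97, 1.79], [-1.3, 1.35], [-1.93, 2.1], [-1.47, 1.37], [-3.14, 3.14]. Speed limits (rad/s): [2.57, 2.57, 3.14, 3.14, 3.14, 3.14].

### API

Orientations are given as a rotation vector (axis times angle).
In Python, from plant import r gives the robot as it stands.
- The arm moves only by the shell command python3 steer.py FILE [FORCE], which reads ROWS from the file FILE. ROWS is 1 to 12 rows, parted by semicolons, with the numbers parted by spaces; each row has 5 numbers: the finger opening in m, then dx, dy, dz in shares of the most that a row can go, 1 being 50 mm, then a turn about the tool's z in a scale on which 1.0 is 60 degrees; each row shifts and turns the commanded pose from where the row before left it, along the tool's axes as they then stand; what a row does not reach is not made up. A row lasts 1/10 s, in which the tool goes at most 0.05 m and 0.15 rad, less where a joint would pass 70% of its speed; a pose out of reach is approached as far as the arm can. The fingers move at their own pace and stop on an object; FORCE is the grip in N (left out, the last holds). Time passes only in rows, so rows that do not move let the fingers close. It prints the time, the measured TCP pose, the force, the opening and the grip force at its end. Shift and turn numbers lie between -1 and 1, and a call with a number outside is refused. Input that does not fit is refused with a message, and nothing moves.
- r.get_state(): the state, without advancing time (a new reading comes with each control period).
- r.capture(name): name is "side" or "top"; returns a dict with "frame" (400x640x3 uint8, red, green, blue), "camera_matrix" (3x3 intrinsics, pixels), "rvec" (rotation vector, rad) and "tvec" (3), from world to camera coordinates, as OpenCV has them. Camera axes: x right, y down, z forward; pixel columns grow to the right and rows downward; lengths in m; the calibration is good to about 2 mm. A picture is of the moment at which its call begins. There is no depth.
- r.finish_job(): hands the job in; it is judged then, once.
The state is a dict: "time": time; "qpos": joint angles; "qd": joint speeds; "joint_torque": joint torques, N m; "position": TCP position; "tcp_rot": TCP orientation; "contact_force": force on the tool from outside, world axes, zero at the start; "wrist_torque": the same for the moment, N m; "opening": finger opening in m; "gripper_force": force on a finger pad.
Only numpy, scipy, OpenCV 4.12 (cv2) and the standard library are available. Lean on these libraries where they do the work, as an engineer would, in place of code of your own. Each camera call takes 0.05 s, during which the arm holds its last target. There are 200 camera calls.

## Working session

There is one attempt and no reset: what is moved stays moved. The work goes in short steps, Python scripts to look and compute and a shell command to move; the robot and the scene stay as the last step left them, time stands still between calls to the robot, and variables do not carry over. Pictures are saved under pics/ and viewed, at most 10 in all, crops included, and the job is handed in when it is done.

```bash
ls; mkdir -p pics; python3 - <<'E'
from plant import r
import cv2,json,numpy as np
for n in("side","top"):
    c=r.capture(n); cv2.imwrite(f"pics/{n}0.png",c["frame"][:,:,::-1])
    R=cv2.Rodrigues(np.array(c["rvec"]))[0]; print(n,np.round(-R.T@np.array(c["tvec"]).ravel(),3),np.round(R[2],2),np.array(c["camera_matrix"])[0,0])
print(r.get_state())
E
```

```text
pics
plant.py
steer.py
side [ 0.54  -0.424  0.654] [ 0.05  0.63 -0.77] 364.3596572131826
top [0.498 0.017 1.111] [ 0.05 -0.   -1.  ] 466.4538195418352
{'time': 0.1, 'qpos': array([ 1.04781764e+00,  3.26875809e-01, -1.93455068e-01,  1.05202722e+00,
       -5.35481136e-06,  1.43660582e+00]), 'qd': array([ 0.00096927, -0.00013213,  0.0013914 ,  0.00147166, -0.00105941,
        0.00156922]), 'joint_torque': array([ 6.62721832e-04, -4.44240189e+01,  2.63038248e+01,  7.87664991e-03,
       -6.47409388e-05, -4.50991607e-06]), 'position': array([0.2082126 , 0.50850683, 0.2305878 ]), 'tcp_rot': array([-6.06771415e-01, -3.08193006e+00,  2.32432254e-03]), 'contact_force': array([-0.30997156,  0.48265488, -0.02396951]), 'wrist_torque': array([-0.06146662,  0.01373003,  0.01711809]), 'gripper_force': 0.0, 'opening': 0.0854667230716804}
```

View pics/side0.png

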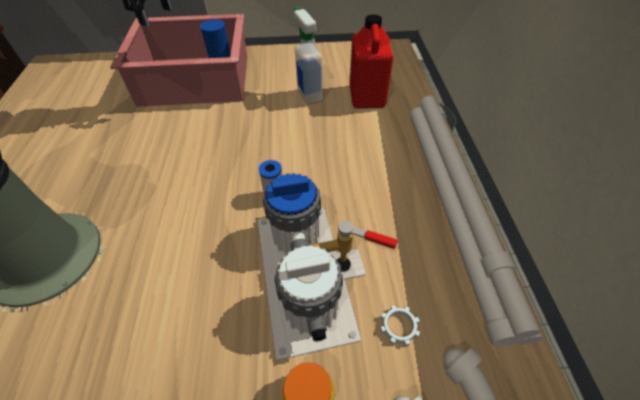

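View pics/top0.png

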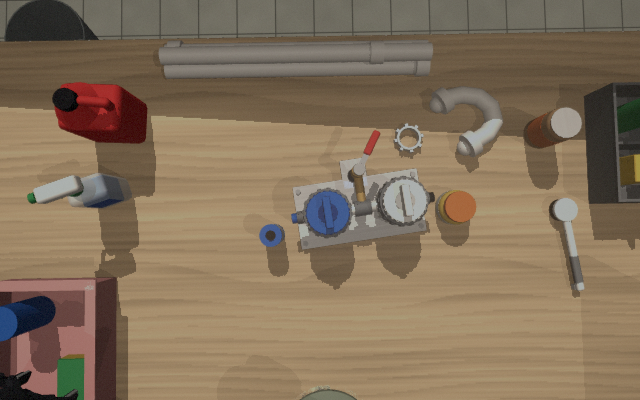

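The side view shows the blue cap at (292,198), the white cap at (308,275) and the red sleeve from (365,235) to (396,243). In the top view they are at (327,213), (403,201) and (372,142). The blue pot is the stand's +y one, and the cartridge is at top (271,235), just beyond it.

```bash
cat > h.py <<'E'
import cv2,numpy as np
from plant import r
def cap(n):
    c=r.capture(n); K=np.array(c["camera_matrix"]);rv=np.array(c["rvec"],float).ravel();t=np.array(c["tvec"],float).ravel()
    return dict(f=c["frame"],K=K,R=cv2.Rodrigues(rv)[0],t=t,P=K@np.c_[cv2.Rodrigues(rv)[0],t])
def plane(c,px,z):
    d=c["R"].T@np.linalg.inv(c["K"])@np.array([px[0],px[1],1.]);o=-c["R"].T@c["t"]
    return o+d*(z-o[2])/d[2]
def tri(a,pa,b,pb):
    X=cv2.triangulatePoints(a["P"],b["P"],np.array(pa,float).reshape(2,1),np.array(pb,float).reshape(2,1)).ravel();return X[:3]/X[3]
def mask(c,lo,hi,box):
    h=cv2.cvtColor(c["f"],cv2.COLOR_RGB2HSV);m=cv2.inRange(h,lo,hi)
    z=np.zeros_like(m);x0,y0,x1,y1=box;z[y0:y1,x0:x1]=m[y0:y1,x0:x1]
    return z
def big(m):
    return max(cv2.findContours(m,cv2.RETR_EXTERNAL,cv2.CHAIN_APPROX_NONE)[0],key=cv2.contourArea)
def cen(m):
    M=cv2.moments(m,True);return M["m10"]/M["m00"],M["m01"]/M["m00"]
def yaw_state():
    s=r.get_state();R=cv2.Rodrigues(s["tcp_rot"])[0];return s["position"],R
E
python3 - <<'E'
from h import *
s,t=cap("side"),cap("top")
red=[]
for c,b in((s,(350,220,410,260)),(t,(355,120,390,165))):
    m=mask(c,(0,150,90),(8,255,255),b)|mask(c,(172,150,90),(180,255,255),b)
    k=big(m).reshape(-1,2).astype(float); mu=np.array(cen(m)); u=np.linalg.svd(k-mu,full_matrices=False)[2][0]
    p=(k-mu)@u; e=[mu+u*p.min(),mu+u*p.max()]
    red.append((mu,e,cv2.countNonZero(m)))
for x in red: print(x)
print("sleeve centre",tri(s,red[0][0],t,red[1][0]))
for z in(.135,):
  print("red c top@.135",plane(t,red[1][0],z),"side",plane(s,red[0][0],z),"ends top",[plane(t,e,z) for e in red[1][1]])
bl=[]
for c,b in((s,(255,170,330,235)),(t,(303,185,356,240))):
    m=mask(c,(100,120,40),(125,255,255),b); e=cv2.fitEllipse(cv2.convexHull(big(m))); bl.append(e[0]); print(e, cv2.boundingRect(big(m)))
print("blue tri",tri(s,bl[0],t,bl[1]), [plane(t,bl[1],z) for z in(.161,.175)])
wide=np.hstack([cv2.resize(s["f"][165:315,250:410],None,fx=4,fy=4,interpolation=2)[:600], ])
cv2.imwrite("pics/s1.png",wide[:,:,::-1])
cv2.imwrite("pics/t1.png",cv2.resize(t["f"][120:250,290:440],None,fx=4.5,fy=4.5,interpolation=2)[:,:,::-1])
E
```

```text
(array([380.88141026, 238.75320513]), [array([365.04434652, 233.85657112]), array([396.50983451, 243.58533026])], 312)
(array([371.52906977, 142.13953488]), [array([376.96049171, 130.95177769]), array([366.20760976, 153.10079019])], 172)
sleeve centre [ 0.6605695  -0.10327845  0.14074884]
red c top@.135 [ 0.66207807 -0.10404377  0.135     ] side [ 0.66101054 -0.09972665  0.135     ] ends top [array([ 0.68567234, -0.11604399,  0.135     ]), array([ 0.63901716, -0.09231483,  0.135     ])]
((285.9969177246094, 190.0973663330078), (43.05408477783203, 61.87870788574219), 112.43940734863281) (259, 170, 58, 44)
((327.3392028808594, 212.2844696044922), (41.894840240478516, 42.687774658203125), 76.00875091552734) (306, 192, 44, 42)
blue tri [ 0.51172144 -0.00770101  0.169469  ] [array([ 0.5153344 , -0.00757864,  0.161     ]), array([ 0.51508543, -0.00721155,  0.175     ])]
```

View pics/s1.png

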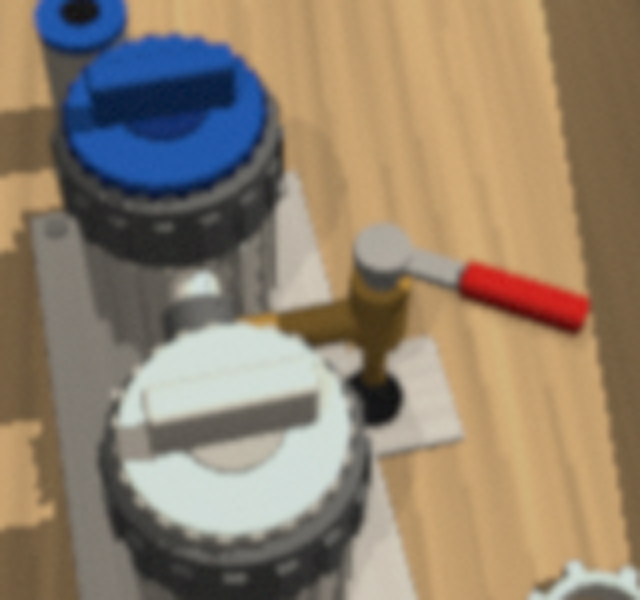

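View pics/t1.png

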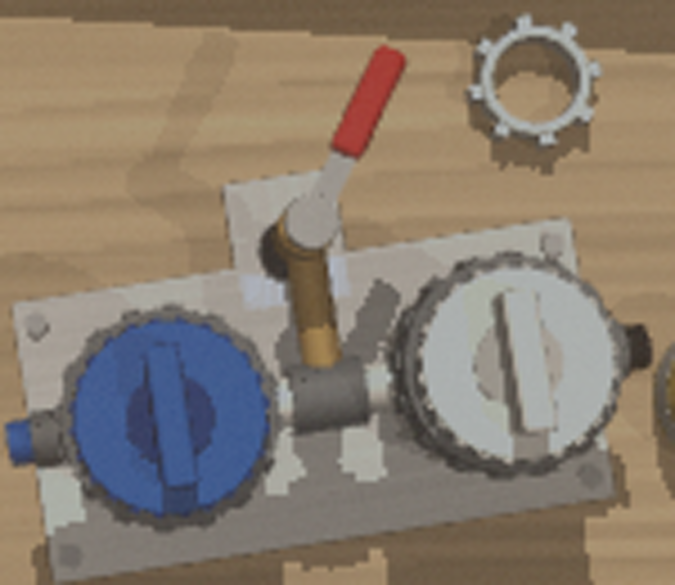

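The crops show the blue bar's top camera-side edge from side (273,188) to (309,181) and from top (330,197) to (334,227). The stem knob is at side (345,227) and top (359,169). The cartridge end touched the blue mask, so I'll exclude it and triangulate again.

```bash
python3 - <<'E'
from h import *
s,t=cap("side"),cap("top")
S=lambda x,y:(250+x/4,165+y/4); T=lambda x,y:(290+x/4.5,120+y/4.5)
for n,a,b in(("knob",S(382,247),T(312,222)),("bar+x",S(238,66),T(178,345)),("bar-x",S(93,93),T(196,483)),("w+x",S(318,395),T(533,290)),("w-x",S(148,432),T(553,430))): print(n,tri(s,a,t,b).round(4))
pts=[]
for c,b in((s,(262,172,330,235)),(t,(300,185,356,245))):
    m=mask(c,(100,120,40),(125,255,255),b);k=cv2.convexHull(big(m)).reshape(-1,2)
    if c is s:k=k[~((k[:,0]<284)&(k[:,1]<186))]
    e=cv2.fitEllipse(k);pts.append(e[0]);print(e)
A=tri(s,pts[0],t,pts[1]);print("blue disc",A)
w=[]
for c,b in((s,(270,240,350,305)),(t,(378,178,429,228))):
    m=mask(c,(0,0,150),(180,60,255),b);e=cv2.fitEllipse(cv2.convexHull(big(m)));w.append(e[0]);print(e)
B=tri(s,w[0],t,w[1]);print("white disc",B)
p,q=plane(t,pts[1],.161),plane(t,w[1],.161);d=(p-q)[:2];yaw=np.arctan2(-d[0],d[1])
print("top-only",p,q,"dist",np.linalg.norm(d),"yaw",yaw)
for P,Q in((p,q),(A,B)):
  d=(P-Q)[:2];yaw=np.arctan2(-d[0],d[1]);o=(P+Q)[:2]/2;print("origin",o,yaw,"pivot",o+.08*np.array([np.cos(yaw),np.sin(yaw)]),"sleeve mid",o+.08*np.array([np.cos(yaw),np.sin(yaw)])+.0625*np.array([np.cos(yaw-.6),np.sin(yaw-.6)]))
for n,lo,hi,b in(("cart",(100,120,40),(125,255,255),(255,222,290,250)),("tub",(5,150,120),(20,255,255),(438,188,480,225)),):
  print(n,plane(t,cen(mask(t,lo,hi,b)),.098 if n=="cart" else .075))
print("nut",plane(t,(408,138),.01))
print(cv2.Rodrigues(r.get_state()["tcp_rot"])[0].round(3))
E
```

```text
knob [ 0.6038 -0.0763  0.1435]
bar+x [ 0.5464 -0.0117  0.1916]
bar-x [ 0.4854 -0.0186  0.1882]
w+x [ 0.5674 -0.1688  0.1883]
w-x [ 0.5058 -0.1766  0.1849]
((290.868408203125, 193.8505859375), (39.54338836669922, 50.305320739746094), 82.21866607666016)
((327.4399719238281, 212.13673400878906), (42.10689163208008, 42.60441589355469), 58.449283599853516)
blue disc [ 0.51495    -0.00792651  0.15805471]
((309.6488037109375, 271.231689453125), (53.37519073486328, 66.79826354980469), 73.72894287109375)
((404.6428527832031, 200.3682098388672), (43.508155822753906, 43.81132507324219), 135.5421142578125)
white disc [ 0.53744946 -0.16517114  0.16335637]
top-only [ 0.51563176 -0.00778919  0.161     ] [ 0.53702593 -0.16565126  0.161     ] dist 0.1593051874437463 yaw 0.13470377072874606
origin [ 0.52632884 -0.08672022] 0.13470377072874606 pivot [ 0.60560413 -0.07597648] sleeve mid [ 0.66145968 -0.10401945]
origin [ 0.52619973 -0.08654882] 0.14212107935766807 pivot [ 0.60539315 -0.07521737] sleeve mid [ 0.66145516 -0.10284528]
cart [0.46958156 0.11454568 0.098     ]
tub [ 0.52570851 -0.30473015  0.075     ]
nut [ 0.69152782 -0.20658725  0.01      ]
[[-0.925  0.379 -0.   ]
 [ 0.379  0.925 -0.   ]
 [ 0.    -0.001 -1.   ]]
```

Units first: shifts go in shares of 50 mm and turns go in shares of 60 degrees. So -0.04 m is -0.8, -0.02 m is -0.4, -0.131 rad / 1.0472 = -0.1251.

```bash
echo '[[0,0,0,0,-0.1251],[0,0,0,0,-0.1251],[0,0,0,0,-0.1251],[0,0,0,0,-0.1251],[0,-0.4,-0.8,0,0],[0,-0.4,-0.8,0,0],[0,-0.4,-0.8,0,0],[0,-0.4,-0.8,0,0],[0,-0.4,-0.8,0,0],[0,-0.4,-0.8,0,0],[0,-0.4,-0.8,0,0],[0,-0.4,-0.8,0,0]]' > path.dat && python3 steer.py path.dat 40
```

```text
refused: ROWS must be rows parted by semicolons, with the numbers parted by spaces. Nothing was moved.
```

Wrong form. The message asks for rows parted by semicolons, with the numbers parted by spaces, so I'll send the same numbers that way.

```bash
echo '0 0 0 0 -0.1251;0 0 0 0 -0.1251;0 0 0 0 -0.1251;0 0 0 0 -0.1251;0 -0.4 -0.8 0 0;0 -0.4 -0.8 0 0;0 -0.4 -0.8 0 0;0 -0.4 -0.8 0 0;0 -0.4 -0.8 0 0;0 -0.4 -0.8 0 0;0 -0.4 -0.8 0 0;0 -0.4 -0.8 0 0' > path.dat && python3 steer.py path.dat 40
echo '0 -0.4 -0.8 0 0;0 -0.4 -0.8 0 0;0 -0.4 -0.8 0 0;0 -0.4 -0.8 0 0;0 -0.4 -0.8 0 0;0 -0.4 -0.8 0 0;0 -0.4 -0.8 0 0;0 -0.4 -0.8 0 0;0 0 0 0 0;0 0 0 0 0' > path.dat && python3 steer.py path.dat
cat >> h.py <<'E'
O=np.array([.5263,-.0866]);YAW=.135
def stand(p):
    d=np.array(p)[:2]-O;c,s=np.cos(YAW),np.sin(YAW);return np.array([c*d[0]+s*d[1],-s*d[0]+c*d[1]])
def rep():
    st=r.get_state();R=cv2.Rodrigues(st["tcp_rot"])[0]
    print("t",round(st["time"],2),"stand",stand(st["position"]).round(4),"z",st["position"][2].round(4),"toolx-standx",round(np.arctan2(-R[1,0],-R[0,0])-YAW,4),"tilt",R[:2,2].round(4),"F",st["contact_force"].round(1),"M",st["wrist_torque"].round(2),"open",round(st["opening"],4),"grip",round(st["gripper_force"],1),"q6",st["qpos"][5].round(2))
E
python3 -c "from h import *;rep()"
```

```text
time: 1.5
position: [0.4109, 0.2119, 0.2315]
tcp_rot: [-0.212, 3.134, 0.0]
contact_force: [0.9, -0.0, -0.8]
opening: 0.0005
gripper_force: 0.0
time: 2.5
position: [0.6117, -0.0829, 0.2305]
tcp_rot: [0.209, -3.133, -0.001]
contact_force: [-0.5, 0.5, 0.7]
opening: -0.0001
gripper_force: 0.0
t 2.5 stand [ 0.0852 -0.0078] z 0.2305 toolx-standx -0.0016 tilt [-0.0012  0.0006] F [-0.5  0.5  0.7] M [-0.01  0.02 -0.01] open -0.0001 grip 0.0 q6 -0.39
```

Scaled: -0.036 m is -0.72, 0.03 m is 0.6.

```bash
echo '0 -0.26 -0.72 0 0;0 -0.24 -0.72 0 0;0 0 0 0 0;0 0 0 0.6 0;0 0 0 0.6 0;0 0 0 0.6 0;0 0 0 0.56 0;0 0 0 0 0;0 0 0 0 0' > path.dat && python3 steer.py path.dat
python3 - <<'E'
from h import *
rep()
s,t=cap("side"),cap("top")
im=cv2.resize(s["f"][140:340,240:440],None,fx=3,fy=3); im2=cv2.resize(t["f"][100:250,300:450],None,fx=2,fy=2)
cv2.imwrite("pics/push0.png",im[:,:,::-1])
E
```

```text
time: 3.4
position: [0.6457, -0.1486, 0.1137]
tcp_rot: [0.214, -3.133, -0.001]
contact_force: [-0.3, 0.9, 0.2]
opening: 0.0001
gripper_force: 0.0
t 3.4 stand [ 0.11   -0.0775] z 0.1137 toolx-standx 0.0016 tilt [-0.001   0.0006] F [-0.3  0.9  0.2] M [-0.02 -0.03  0.02] open 0.0001 grip 0.0 q6 -0.47
```

View pics/push0.png

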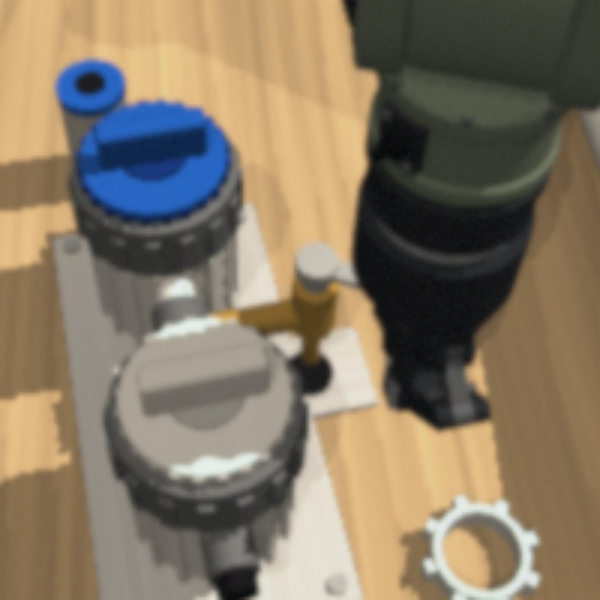

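The fingers are clear of the lever, on its clockwise side. Now I'll push it.

Scaled: 0.009 m is 0.18, -0.006 m is -0.12.

```bash
echo '0 -0.08 0.18 0 0;0 -0.08 0.18 0 0;0 -0.12 0.18 0 0;0 -0.12 0.18 0 0;0 -0.12 0.18 0 0;0 -0.12 0.18 0 0;0 -0.04 0.18 0 0;0 -0.04 0.18 0 0;0 0 0 0 0;0 0 0 0 0' > path.dat && python3 steer.py path.dat
python3 -c "from h import *;rep()"
```

```text
time: 4.5
position: [0.6721, -0.0741, 0.1128]
tcp_rot: [0.212, -3.134, 0.002]
contact_force: [-1.1, -4.6, -0.9]
opening: -0.0002
gripper_force: 2.2
t 4.5 stand [ 0.1462 -0.0072] z 0.1128 toolx-standx 0.0003 tilt [-0.0006 -0.0011] F [-1.1 -4.6 -0.9] M [-0.97  0.22  0.06] open -0.0002 grip 2.2 q6 -0.35
```

Contact at 4.6 N. I'll go on in small steps.

Scaled: 0.003 m is 0.06.

```bash
for i in 1 2 3; do echo '0 0 0.06 0 0;0 0 0.06 0 0;0 0 0 0 0' > path.dat && python3 steer.py path.dat >/dev/null; python3 -c "from h import *;rep()"; done
```

```text
t 4.8 stand [ 0.1459 -0.0017] z 0.1128 toolx-standx -0.0003 tilt [-0.001  -0.0016] F [-1.2 -6.6 -0.5] M [-1.17  0.39  0.07] open -0.0002 grip 2.4 q6 -0.35
t 5.1 stand [0.1461 0.004 ] z 0.113 toolx-standx -0.0005 tilt [-0.0004 -0.0021] F [-0.8 -6.4 -1. ] M [-1.22  0.22  0.01] open -0.0004 grip 2.5 q6 -0.34
t 5.4 stand [0.1464 0.0098] z 0.1131 toolx-standx -0.0006 tilt [ 0.0003 -0.0023] F [-0.4 -5.6 -1.4] M [-1.3   0.09  0.07] open 0.0002 grip 2.6 q6 -0.33
```

```bash
for i in 1 2 3; do echo '0 0 0.06 0 0;0 0 0.04 0 0;0 0 0 0 0' > path.dat && python3 steer.py path.dat >/dev/null; python3 -c "from h import *;rep()"; done
```

```text
t 5.7 stand [0.1466 0.0146] z 0.1132 toolx-standx -0.0007 tilt [ 0.0007 -0.0025] F [ 0.9 -7.  -0. ] M [-1.35  0.04  0.02] open 0.0001 grip 2.7 q6 -0.32
t 6.0 stand [0.1469 0.0195] z 0.1133 toolx-standx -0.0008 tilt [ 0.0012 -0.0025] F [ 1.2 -7.1 -0.6] M [-1.36 -0.12  0.09] open 0.0001 grip 2.7 q6 -0.31
t 6.3 stand [0.1469 0.0214] z 0.1135 toolx-standx -0.0025 tilt [ 0.0018 -0.0085] F [  0.8 -14.   -2.4] M [-2.79 -0.16  0.09] open -0.0003 grip 5.5 q6 -0.31
```

The force jumped to 14 N, so the lever is at its stop. I'll hold it there and check its angle.

Scaled: 0.001 m is 0.02.

```bash
echo '0 0 0.02 0 0;0 0 0 0 0;0 0 0 0 0;0 0 0 0 0;0 0 0 0 0;0 0 0 0 0;0 0 0 0 0;0 0 0 0 0;0 0 0 0 0;0 0 0 0 0' > path.dat && python3 steer.py path.dat >/dev/null
cat > red.py <<'E'
from h import *
rep();s=cap("side");b=(310,150,430,270)
m=mask(s,(0,150,60),(8,255,255),b)|mask(s,(172,150,60),(180,255,255),b)
k=np.argwhere(m)[:,::-1].astype(float);print("red px",len(k),k.min(0),k.max(0))
q=np.array([plane(s,p,.139)[:2] for p in k]);g=q-(O+.08*np.array([np.cos(YAW),np.sin(YAW)]))
print("lever angle from rest",np.arctan2(g[:,1].mean(),g[:,0].mean())-YAW+.6,"radii",np.percentile(np.hypot(*g.T),[2,98]))
E
python3 red.py
```

```text
t 7.3 stand [0.1468 0.0216] z 0.1135 toolx-standx -0.0032 tilt [ 0.0019 -0.0094] F [  1.2 -15.1  -1.2] M [-3.12 -0.24  0.08] open 0.0 grip 6.2 q6 -0.31
red px 138 [357. 199.] [372. 217.]
lever angle from rest 1.2638613352219703 radii [0.03769048 0.07612945]
```

Scaled: -0.012 m is -0.24, -0.009 m is -0.18.

```bash
echo '0 0 -0.18 0 0;0 0.02 -0.18 0 0;0 0.02 -0.18 0 0;0 0.02 -0.18 0 0;0 0.04 -0.18 0 0;0 0.12 -0.18 0 0;0 0.12 -0.18 0 0;0 0.12 -0.18 0 0;0 0.1 -0.2 0 0;0 0.1 -0.24 0 0;0 0.08 -0.24 0 0;0 0 0 0 0' > path.dat && python3 steer.py path.dat >/dev/null
echo '0 0 0 -0.8 0;0 0 0 -0.8 0;0 0 0 -0.9 0;0 0 0 0 0;0 0 0 0 0' > path.dat && python3 steer.py path.dat >/dev/null; python3 red.py
```

```text
t 9.05 stand [ 0.1103 -0.079 ] z 0.2398 toolx-standx 0.0006 tilt [ 0.0031 -0.0006] F [-0.4  0.3 -0.5] M [ 0.04  0.04 -0.02] open 0.0003 grip 0.0 q6 -0.48
red px 313 [365. 230.] [397. 247.]
lever angle from rest 0.016234938128643184 radii [0.03510804 0.08565409]
```

The lever has sprung back to rest (0.016 rad). Next is the blue cap: go above it, check the force, then descend.

Scaled: 0.032 m is 0.64, 0.022 m is 0.44.

```bash
echo '0.05 0.44 0.64 0 0;0.05 0.44 0.64 0 0;0.05 0.44 0.64 0 0;0.05 0.44 0.64 0 0;0.05 0.44 0.62 0 0;0.05 0 0 0 0;0.05 0 0 0.4 0;0.05 0 0 0 0;0.05 0 0 0 0' > path.dat && python3 steer.py path.dat >/dev/null
python3 - <<'E'
from h import *
rep()
s=cap("side");cv2.imwrite("pics/pre.png",cv2.resize(s["f"][100:300,210:410],None,fx=3,fy=3)[:,:,::-1])
E
```

```text
t 10.0 stand [-0.0013  0.08  ] z 0.2173 toolx-standx -0.0 tilt [-0.0028  0.0004] F [-0.7  0.9  0.3] M [-0.01  0.04  0.05] open 0.0503 grip 0.0 q6 -0.29
```

View pics/pre.png

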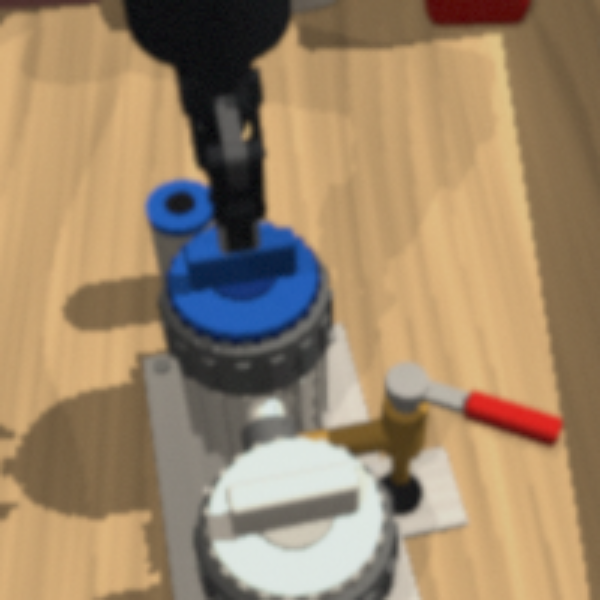

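The open fingers straddle the bar at about (240,235) in the crop, and the lever is at rest. I'll descend and grip.

Scaled: 0.02 m is 0.4, 0.012 m is 0.24.

```bash
echo '0.05 0 0 0.4 0;0.05 0 0 0.4 0;0.05 0 0 0.24 0;0.05 0 0 0 0;0.05 0 0 0 0' > path.dat && python3 steer.py path.dat >/dev/null; python3 -c "from h import *;rep()"
echo '0.01 0 0 0 0;0.01 0 0 0 0;0.01 0 0 0 0;0.01 0 0 0 0;0.01 0 0 0 0;0.01 0 0 0 0' > path.dat && python3 steer.py path.dat 50 >/dev/null; python3 -c "from h import *;rep()"
```

```text
t 10.55 stand [-0.0003  0.0797] z 0.1667 toolx-standx -0.0 tilt [0.0001 0.    ] F [ 0.1  0.2 -0.2] M [0.05 0.01 0.01] open 0.0499 grip 0.0 q6 -0.29
t 11.15 stand [0.     0.0827] z 0.1675 toolx-standx 0.0018 tilt [0.0017 0.0061] F [-1.   9.9  5.6] M [ 1.74  0.3  -0.07] open 0.0148 grip 51.2 q6 -0.29
```

Scaled: 0.003 m is 0.06, -0.001 m is -0.02.

```bash
echo '0.01 0 0.06 -0.02 0;0.01 0 0 0 0;0.01 0 0 0 0' > path.dat && python3 steer.py path.dat 60 >/dev/null; python3 -c "from h import *;rep()"
for i in 1 2 3; do echo '0.01 0 0 0 -0.0286;0.01 0 0 0 0' > path.dat && python3 steer.py path.dat >/dev/null; python3 -c "from h import *;rep()"; done
```

```text
t 11.45 stand [0.     0.0831] z 0.1677 toolx-standx 0.0005 tilt [0.0014 0.0005] F [ 1.9  2.  -0.1] M [ 0.28 -0.36  0.01] open 0.0148 grip 59.9 q6 -0.29
t 11.65 stand [0.0001 0.0831] z 0.1677 toolx-standx 0.0296 tilt [0.0015 0.001 ] F [1.3 4.1 1.5] M [ 0.65 -0.45 -0.75] open 0.0147 grip 60.8 q6 -0.32
t 11.85 stand [0.     0.0831] z 0.1677 toolx-standx 0.0593 tilt [0.0015 0.001 ] F [1.7 4.2 3.9] M [ 0.85 -0.72 -1.4 ] open 0.015 grip 65.6 q6 -0.35
t 12.05 stand [0.0001 0.0831] z 0.1677 toolx-standx 0.0878 tilt [0.0016 0.0011] F [2.1 4.4 3.2] M [ 0.87 -0.68 -1.89] open 0.0147 grip 74.5 q6 -0.38
```

Turning anticlockwise (seen from above), the moment climbs to 1.9 N m, so that way is blocked. I'll try the other way.

Scaled: 0.06 rad / 1.0472 = 0.0573.

```bash
echo '0.01 0 0 0 0.0573;0.01 0 0 0 0.0382;0.01 0 0 0 0.0382;0.01 0 0 0 0.0382;0.01 0 0 0 0' > path.dat && python3 steer.py path.dat >/dev/null; python3 -c "from h import *;rep()"
echo '0.01 0 0 0 0.0477;0.01 0 0 0 0.0477;0.01 0 0 0 0' > path.dat && python3 steer.py path.dat >/dev/null; python3 -c "from h import *;rep()"
```

```text
t 12.55 stand [-0.0007  0.0826] z 0.1679 toolx-standx -0.0878 tilt [ 0.0003 -0.0013] F [0.1 1.5 6.3] M [ 0.3  -0.08  0.08] open 0.0148 grip 60.7 q6 -0.2
t 12.85 stand [-0.001   0.0823] z 0.1681 toolx-standx -0.1883 tilt [-0.0001 -0.0021] F [-1.   0.5  7.4] M [0.05 0.19 0.  ] open 0.0147 grip 61.0 q6 -0.1
```

It turns freely clockwise, so the thread is left-hand. On to about 60°, rising 2 mm along the way.

Scaled: -0.0005 m is -0.01, 0.09 rad / 1.0472 = 0.0859.

```bash
echo '0.01 0 0 0 0.0859;0.01 0 0 -0.01 0.0859;0.01 0 0 0 0.0859;0.01 0 0 -0.01 0.0859;0.01 0 0 0 0;0.01 0 0 0 0' > path.dat && python3 steer.py path.dat >/dev/null; python3 -c "from h import *;rep()"
echo '0.01 0 0 -0.01 0.0859;0.01 0 0 0 0.0859;0.01 0 0 -0.01 0.0859;0.01 0 0 0 0.0859;0.01 0 0 0 0.0859;0.01 0 0 0 0.0477;0.01 0 0 0 0;0.01 0 0 0 0' > path.dat && python3 steer.py path.dat >/dev/null; python3 -c "from h import *;rep()"
```

```text
t 13.45 stand [-0.0008  0.0821] z 0.1691 toolx-standx -0.5483 tilt [ 0.0003 -0.0023] F [-0.8  1.3  7.4] M [-0.01  0.11 -0.15] open 0.015 grip 60.9 q6 0.26
t 14.25 stand [-0.0006  0.0825] z 0.1693 toolx-standx -1.0478 tilt [ 0.0002 -0.0011] F [3.5 0.5 0.4] M [ 0.03 -0.61  0.03] open 0.0146 grip 59.9 q6 0.76
```

Scaled: -0.004 m is -0.08, -0.003 m is -0.06.

```bash
echo '0.01 0 0 -0.06 0;0.01 0 0 -0.06 0;0.01 0 0 -0.08 0;0.01 0 0 0 0' > path.dat && python3 steer.py path.dat >/dev/null; python3 -c "from h import *;rep()"
echo '0.01 0 0 -0.1 0;0.01 0 0 -0.1 0;0.01 0 0 -0.1 0;0.01 0 0 0 0' > path.dat && python3 steer.py path.dat >/dev/null; python3 -c "from h import *;rep()"
```

```text
t 14.65 stand [-0.0011  0.0828] z 0.1796 toolx-standx -1.0496 tilt [-0.0008 -0.0008] F [ 0.3 -0.1 -2.2] M [ 0.03 -0.09  0.06] open 0.0151 grip 59.7 q6 0.76
t 15.05 stand [-0.0002  0.0827] z 0.1953 toolx-standx -1.0498 tilt [ 0.0014 -0.0005] F [-0.4  1.1 -2.1] M [-0.02 -0.04  0.01] open 0.0151 grip 59.7 q6 0.76
```

Scaled: -0.02 m is -0.4, -0.015 m is -0.3.

```bash
echo '0.01 0 0 -0.3 0;0.01 0 0 -0.4 0;0.01 0 0 -0.4 0;0.01 0 0 -0.4 0;0.01 0 0 -0.3 0;0.01 0 0 -0.1 0;0.01 0 0 0 0;0.01 0 0 0 0;0.01 0 0 0 0;0.01 0 0 0 0' > path.dat && python3 steer.py path.dat >/dev/null
python3 - <<'E'
from h import *
rep()
s,t=cap("side"),cap("top")
a=cv2.resize(s["f"][80:330,210:430],None,fx=2,fy=2);b=cv2.resize(t["f"][110:260,240:450],None,fx=1.6,fy=1.6)
b=cv2.copyMakeBorder(b,0,500-b.shape[0],0,0,cv2.BORDER_CONSTANT)
cv2.imwrite("pics/end.png",np.hstack([a,b])[:,:,::-1])
E
```

```text
t 16.05 stand [-0.0011  0.0831] z 0.2885 toolx-standx -1.0498 tilt [-0.0015  0.0002] F [-0.5 -0.6 -1.5] M [ 0.03  0.04 -0.01] open 0.0145 grip 59.7 q6 0.76
```

View pics/end.png

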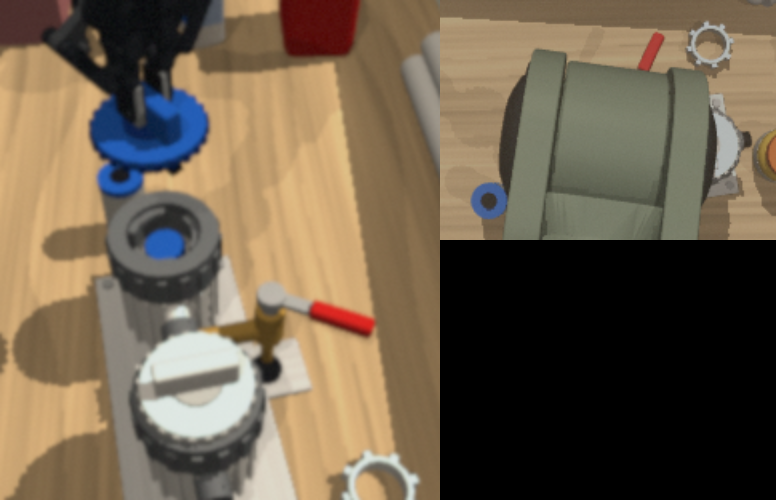

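The picture shows the blue cap held level (150,125) above its open pot (165,240). The lever is at rest, the white cap is closed, and the cartridge, nut and tub are in place.

```bash
python3 -c "from plant import r;print(r.finish_job())"
```

```text
the job is handed in; nothing more can be done
None
```

I handed the job in at about 16 s: the bleed lever was held at its stop and sprang back, and the blue cap (left-hand thread) is off and held level about 12 cm above its open pot, with the white cap, cartridge, nut and tub left in place.

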